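# Brush out a slanted cartridge barrel down to its hidden piston

### The arm

A 6-joint arm with a two-finger parallel gripper is mounted at the origin on the work surface. World frame = base frame: x ahead of the robot, y to its left, z up, the work surface at z = 0. Lengths are in m, angles in rad, forces in N, time in s.
With the tool pointing down it reaches from about 0.3 to 0.875 m from the base axis. Payload 6.4 kg.
Tool frame: the origin (TCP) lies between the finger pads; the fingertips stand 25 mm ahead of it and the grasp point (between the pads) lies 6 mm ahead of it; z points along the fingers, y is the line along which they close (so a half turn about z gives the same grasp; the last joint's range is limited). The gripper opens to 85 mm and grips with 20 to 120 N. Pads are 22 mm wide; open, the fingers measure 114 mm over their backs; the gripper's body (76 mm by 85 mm) begins 54 mm behind the grasp point. The pads swing forward as they close: fully open they stand 13 mm farther back than shut.
Start: joints at [1.053, 0.181, 1.607, -0, 1.354, -0.206], TCP at [0.176, 0.547, 0.256] pointing down, gripper open.
Joint ranges: [-2.99, 2.99], [-0.89, 2.07], [0.3, 2.58], [-1.14, 4.28], [0, 2.63], [-3.12, 3.12]. Speed limits (rad/s): [2.57, 2.57, 3.01, 3.14, 3.14, 3.14].

### API

Orientations are given as a unit quaternion [w, x, y, z].
In Python, from bench import ctrl gives the robot as it stands.
- The arm moves only by the tool servo_tool, never from a script. Its argument "series" is text: rows parted by semicolons, each of 7 numbers parted by spaces: the gripper command: -1 is fully open, 1 is shut, values between are in proportion, then the shift along the tool's x, y, z in m, then the turn, a rotation vector about the tool's x, y, z in degrees. A call has 1 to 12 rows; each row is the pose to reach, as a shift and turn from the pose commanded when the call began, along the tool's axes at that moment; what a row does not reach only later rows make up. A row lasts 1/12 s, in which the tool goes at most 41.7 mm and 7.16 degrees, less where a joint would pass 70% of its speed; a pose out of reach is approached as far as the arm can. A call with a gripper value outside its range is refused whole. The fingers move at their own pace and stop on an object; the grip force is fixed at half the most. Time passes only in rows, so rows that repeat a pose let the fingers close. It gives the time, the measured TCP pose, the force, the opening and the grip force at its end, in the units of the state.
- ctrl.get_obs(): the state, without advancing time (a new reading comes with each control period).
- ctrl.camera(name): name is "scene" or "top" or "wrist"; returns a dict with "img" (384x512x3 uint8, red, green, blue), "z_map" (384x512 float32, m along the optical axis (not along the pixel's ray), 0 where there is no reading), "fovy" (degrees; the focal length in pixels is half the picture's height over the tangent of half this angle, whatever the lens; pixels are square), "cx", "cy" (the principal point, pixels), "k1" (the pictures are not rectified: a ray, as slopes to the right and down, at radius r is drawn at 1 + k1 r^2 times it, then the intrinsics apply), "extrinsics" (4x4, takes a point from camera to world coordinates); the wrist camera has in their place "T_tool_cam" (4x4, takes a point from camera to tool coordinates, whose origin is the TCP and whose axes are the flange's). Camera axes: x right, y down, z forward; pixel columns grow to the right and rows downward; lengths in m; the calibration is good to about 2 mm. A picture is of the moment at which its call begins: read the wrist's pose just before it.
- ctrl.hand_in(): hands the job in; it is judged then, once.
The state is a dict: "time_s": time; "q": joint angles; "dq": joint speeds; "joint_efforts": joint torques, N m; "eef_pos": TCP position; "eef_rot": TCP orientation; "wrist_force": force on the tool from outside, world axes, zero at the start; "torque": the same for the moment, N m; "opening": opening from 0.0 (shut) to 1.0 (fully open); "grasp_force": force on a finger pad.
Only numpy, scipy, OpenCV 4.12 (cv2) and the standard library are available. Lean on these libraries where they do the work, as an engineer would, in place of code of your own. Each camera call takes 0.05 s, during which the arm holds its last target. There are 200 camera calls.

### The job

Wash out the orange cartridge barrel held at a slant in the grey cradle: take the bottle brush from its steel pot and scrub up and down inside the barrel, pressing the brush end lightly on the loose white piston three times and drawing the bristles up to the mouth of the barrel between one press and the next. Nobody knows how deep the piston sits, so feel for it gently and do not shove it further in. Then stand the brush back in its pot, bristles down, let go of it, and leave the beaker, the tube rack and the soap bottle where they are.

Things in the scene. Friction and masses are not known exactly. Their poses are not given: they have to be found in the camera images.
- brush: bottle brush, 225 mm long, standing bristles down in the pot. Origin at the flat bristle end, z axis along the brush towards the handle. Bristle head 0 to 45 mm from the end, 30 mm diameter, white; steel wire 8 mm diameter up to 150 mm; square blue handle 16 x 16 mm from 150 to 225 mm, its sides along the brush's x and y. About 80 g
- brush_tip (a point): centre of the bristle end of the brush (the brush's origin)
- brush_grip (a point): middle of the blue handle, 190 mm from the bristle end
- pot: round steel brush pot fixed to the bench, 70 mm high, inner diameter 48 mm, outer 54 mm, foot 80 mm. Origin at the centre of its underside, z up
- pot_in (a point): centre of the pot's inner floor, 6 mm above its underside
- barrel: orange cartridge barrel fixed in the cradle, leaning 32 degrees from vertical; 180 mm long, outer diameter 56, inner 48 mm, open at its upper end. Origin: centre of the closed lower end, z along the barrel to the mouth. Inside sits a white piston, 45 mm diameter, its upper face 100 to 135 mm below the mouth; it starts to slide at about 12 N
- barrel_mouth (a point): centre of the barrel's mouth, 180 mm from its lower end; its z axis points out of the barrel
- cradle: grey wash cradle fixed to the bench, base plate 170 x 80 x 12 mm with two posts under the barrel. Origin at the centre of its underside; the barrel leans towards its -x. The mouth's centre is 40 mm to its -x, 193 mm up
- beaker: bystander: glass beaker, 70 mm diameter, 95 mm high, origin at the centre of its underside
- tube_rack: bystander: red tube rack with capped tubes, 50 x 140 mm (x, y), 83 mm high, origin at the centre of its underside
- soap: bystander: white soap bottle with green cap, 66 mm diameter, 180 mm high, origin at the centre of its underside

How it is judged:
On the way, in this order (a step that is already met when the one before it is completed fails the run):
1. the bristle end presses on the piston (first time) (contact force between brush and piston_c0 above 1 N).
2. the brush is drawn up: its end is less than 60 mm inside the mouth (z of brush_tip in the frame of barrel above 0.12 m).
3. the bristle end presses on the piston (second time) (contact force between brush and piston_c0 above 1 N).
4. the brush is drawn up again: its end is less than 60 mm inside the mouth (z of brush_tip in the frame of barrel above 0.12 m).
5. the bristle end presses on the piston (third time) (contact force between brush and piston_c0 above 1 N).
At the end, for the whole second after the job is handed in: Brush pressed on the piston three times, then released and at rest in its pot, bristles down, its end within 10 mm of the pot's floor and 14 mm of its centre, leaning under 0.25 rad; piston within 10 mm and beaker, tube rack and soap within 20 mm of their starts (horizontal distance between brush_tip and pot_in below 0.014 m and z of brush_tip in the frame of pot_in below 0.01 m and angle between brush's own z axis and vertical below 0.25 rad and linear speed of brush below 0.02 m/s and distance of piston_c0 from where it was at the start of the episode below 0.01 m and distance of each of beaker, tube_rack, soap from where it was at the start of the episode below 0.02 m); the robot touches nothing.
It fails at once if the piston is shoved 10 mm or more (distance of piston_c0 from where it was at the start of the episode above 0.01 m).
It fails at once if a bystander is pushed more than 20 mm (distance of any of beaker, tube_rack, soap from where it was at the start of the episode above 0.02 m).
It also fails if it takes over 66 s, if anything falls off the work surface, if the arm or the gripper's body presses on something with over 40 N, if the wrist force passes 120 N, or if a joint passes its speed limit or range.

## Working session

There is one attempt and no reset: what is moved stays moved. The work goes in short steps, Python scripts to look and compute and a tool call to move; the robot and the scene stay as the last step left them, time stands still between calls to the robot, and variables do not carry over. Pictures are saved under pics/ and viewed, at most 10 in all, crops included, and the job is handed in when it is done.

Besides the shell and the picture viewer there is one more tool, called after ">>>" as name(argument=value, ...) on one line, values as JSON. servo_tool: Moves the arm, as the interface text tells. Its arguments: {"type":"object","properties":{"series":{"type":"string"}},"required":["series"]}

```bash
mkdir -p pics
cat > h.py <<'E'
import numpy as np, cv2
from bench import ctrl
from scipy.spatial.transform import Rotation as R
def save(c,n): cv2.imwrite('pics/'+n,cv2.cvtColor(c['img'],cv2.COLOR_RGB2BGR))
def ext(c,o=None):
    if 'extrinsics' in c: return np.array(c['extrinsics'])
    T=np.eye(4); T[:3,:3]=rot(o).as_matrix(); T[:3,3]=o['eef_pos']; return T@np.array(c['T_tool_cam'])
def rot(o):
    w,x,y,z=o['eef_rot']; return R.from_quat([x,y,z,w])
def rays(c,px):
    f=192/np.tan(np.radians(c['fovy'])/2); K=np.array([[f,0,c['cx']],[0,f,c['cy']],[0,0,1]])
    u=cv2.undistortPoints(np.array(px,float).reshape(-1,1,2),K,np.array([c['k1'],0,0,0,0.]))
    u=u.reshape(-1,2); return np.c_[u,np.ones(len(u))]
def cloud(c,o=None):
    v,u=np.mgrid[:384,:512]; d=rays(c,np.c_[u.ravel(),v.ravel()])*c['z_map'].reshape(-1,1)
    T=ext(c,o); return (d@T[:3,:3].T+T[:3,3]).reshape(384,512,3)
E
python3 - <<'E'
from h import *
o=ctrl.get_obs(); print(o)
for n in ['scene','top','wrist']:
    c=ctrl.camera(n); save(c,n+'0.png'); np.savez(n+'0.npz',**c)
    print(n,c['fovy'],c['cx'],c['cy'],c['k1'],np.round(ext(c,o),3).tolist())
im=np.hstack([cv2.imread('pics/scene0.png'),cv2.imread('pics/top0.png')])
E
```

```text
{'time_s': 0.0, 'q': array([ 1.05272892e+00,  1.81498060e-01,  1.60801913e+00,  3.38605283e-06,
        1.35381741e+00, -2.06282423e-01]), 'dq': array([-0.00012932,  0.00061601, -0.00224151, -0.00019507,  0.0011551 ,
        0.00019903]), 'joint_efforts': array([-1.69969815e-03, -4.44874299e+01, -3.51335299e+01, -4.39744817e-04,
        9.05485213e-03, -2.12524935e-05]), 'eef_pos': array([0.17609693, 0.54682744, 0.25540292]), 'eef_rot': array([-3.10139212e-04,  1.55262134e-01,  9.87872923e-01, -8.13885823e-04]), 'wrist_force': array([ 1.08190025, -0.0406054 , -0.45806903]), 'torque': array([-0.00045468, -0.02223825, -0.07066466]), 'grasp_force': 0.0, 'opening': 1.0013621269718367}
scene 57.09525030686561 252.3452884658277 192.64669580129015 -0.08000467866822557 [[-0.561, 0.62, -0.548, 1.082], [0.827, 0.409, -0.385, 0.312], [-0.015, -0.67, -0.742, 0.751], [0.0, 0.0, 0.0, 1.0]]
top 54.69727713777888 253.58828163290534 190.20136752984712 -0.054816241257762494 [[0.012, -0.993, 0.118, 0.536], [-1.0, -0.015, -0.027, -0.008], [0.029, -0.117, -0.993, 0.84], [0.0, 0.0, 0.0, 1.0]]
wrist 70.99085532371366 251.77912046911663 188.94657643044107 -0.03833782041412694 [[0.307, 0.916, 0.257, 0.112], [0.952, -0.295, -0.084, 0.568], [-0.002, 0.27, -0.963, 0.374], [0.0, 0.0, 0.0, 1.0]]
```

View pics/scene0.png

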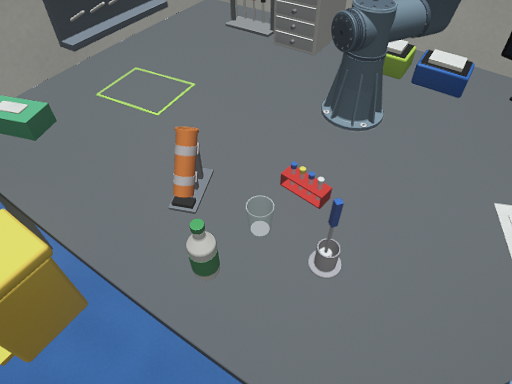

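View pics/top0.png

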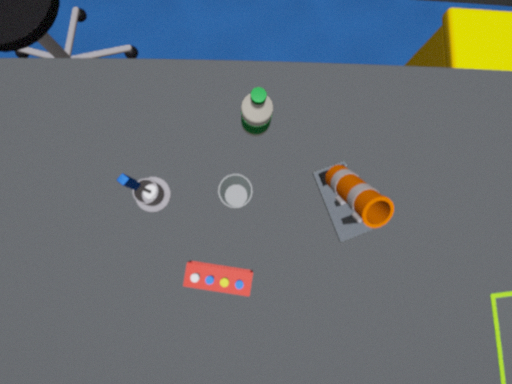

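The scene view shows the barrel at (186,165), the pot at (325,262) and the blue handle at (336,213). The top view shows the mouth at (376,211), the pot at (151,194) and the handle at (124,180), so the brush leans. Next I measure them.

```bash
cat > m.py <<'E'
from h import *
C={n:dict(np.load(n+'0.npz')) for n in ['scene','top']}
def onplane(c,px,z):
    T=ext(c); d=rays(c,px)@T[:3,:3].T; s=(z-T[2,3])/d[:,2]; return T[:3,3]+d*s[:,None]
P={n:cloud(C[n]) for n in C}
def hsv(c): return cv2.cvtColor(c['img'],cv2.COLOR_RGB2HSV)
for n,c in C.items():
    c={k:(v if v.ndim else float(v)) for k,v in c.items()}; h=hsv(c); p=P[n]; z=p[...,2]; ok=c['z_map']>0
    blue=cv2.inRange(h,(105,130,50),(125,255,255))>0
    pts=p[blue&ok&(z>.1)&(z<.3)&(p[...,0]>.3)&(abs(p[...,1])<.5)]
    m=pts.mean(0); u,s,v=np.linalg.svd(pts-m); print(n,'blue',len(pts),m.round(4),'dir',v[0].round(3),'ext',np.ptp((pts-m)@v[0]).round(4),pts.min(0).round(3),pts.max(0).round(3))
    org=cv2.inRange(h,(5,150,100),(15,255,255))>0
    q=p[org&ok&(z>.02)&(z<.25)&(p[...,0]>.3)]; m=q.mean(0);u,s,v=np.linalg.svd(q-m,full_matrices=False)
    print(' orange',len(q),m.round(4),v[0].round(3),'lean',np.degrees(np.arccos(abs(v[0][2]))).round(1),q.min(0).round(3),q.max(0).round(3))
    top=q[q[:,2]>.17]; print('  top pts',top.min(0).round(3),top.max(0).round(3))
    # grey foot / rim of pot
    lo=(p[...,0]>.3)&ok
    for nm,za,zb in [('h50-80',.05,.08)]:
        g=p[lo&(z>za)&(z<zb)&(p[...,1]>0.1)&(p[...,1]<.35)&(p[...,0]<.7)&~blue]; print('  ',nm,len(g),g.min(0).round(3) if len(g) else '',g.max(0).round(3) if len(g) else '')
    for nm,px in {'top':{'pot':(151,194),'rim':(150,190),'beaker':(236,195),'soap':(257,95),'mouth':(376,211),'bl':(124,180)},'scene':{'pot':(325,262)}}[n].items(): print('  ',nm,onplane(c,[px],0.193 if nm=='mouth' else 0.0)[0].round(3),P[n][px[1],px[0]].round(3))
c=cv2.imread('pics/scene0.png')[180:290,270:370]; d=cv2.imread('pics/top0.png')[150:230,95:195]
cv2.imwrite('pics/crop.png',np.hstack([cv2.resize(c,(400,400)),cv2.resize(d,(400,400))]))
E
python3 m.py
```

```text
scene blue 182 [0.6277 0.1966 0.2039] dir [ 0.057  0.043 -0.997] ext 0.0737 [0.614 0.185 0.16 ] [0.635 0.203 0.233]
 orange 963 [ 0.6276 -0.2169  0.1357] [ 0.507  0.216 -0.834] lean 33.5 [ 0.414 -0.272  0.045] [0.688 0.013 0.207]
  top pts [ 0.555 -0.272  0.17 ] [ 0.62  -0.211  0.207]
   h50-80 313 [0.457 0.104 0.05 ] [0.651 0.225 0.079]
   pot [0.618 0.198 0.   ] [0.649 0.206 0.05 ]
top blue 185 [0.6218 0.1885 0.215 ] dir [-0.074 -0.133 -0.988] ext 0.0698 [0.614 0.181 0.164] [0.632 0.202 0.234]
 orange 767 [ 0.6072 -0.2217  0.1406] [-0.012 -0.766  0.643] lean 50.0 [ 0.423 -0.277  0.022] [0.688 0.04  0.208]
  top pts [ 0.551 -0.277  0.17 ] [ 0.619 -0.214  0.208]
   h50-80 254 [0.45  0.103 0.05 ] [0.649 0.222 0.079]
   pot [0.623 0.202 0.   ] [0.618 0.19  0.048]
   rim [0.632 0.204 0.   ] [0.625 0.188 0.063]
   beaker [0.624 0.009 0.   ] [0.624 0.009 0.003]
   soap [ 0.862 -0.036  0.   ] [ 0.791 -0.03   0.181]
   mouth [ 0.579 -0.243  0.193] [ 0.582 -0.257  0.153]
   bl [0.654 0.265 0.   ] [0.622 0.19  0.23 ]
```

View pics/crop.png

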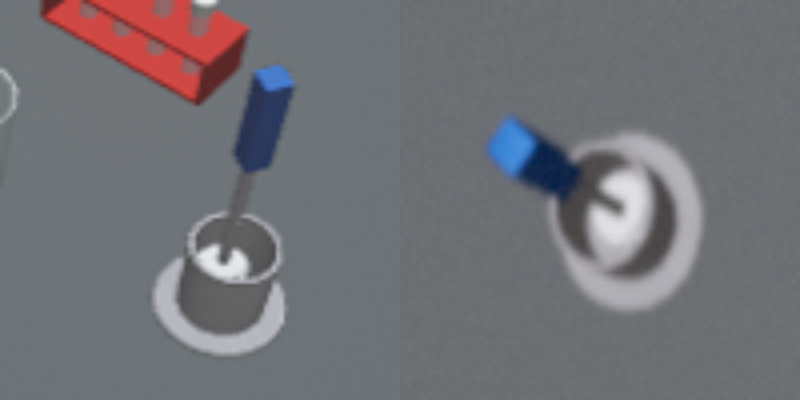

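The crop shows the handle's top face at (510,145) in the right half, turned about 35°. The brush is close to upright, with the bristle head down in the pot. Next I refine the handle, the pot and the barrel axis.

```bash
cat > m2.py <<'E'
from h import *
from scipy.optimize import least_squares
exec(open('m.py').read().split('for n,c in C')[0])
for n in C: C[n]={k:(v if v.ndim else float(v)) for k,v in C[n].items()}
t=C['top']; h=hsv(t)
b=cv2.inRange(h,(100,120,140),(125,255,255)); b[:, 200:]=0; b[:150]=0;b[220:]=0
ys,xs=np.nonzero(b); print('top face px',len(xs),xs.mean(),ys.mean(),'->',onplane(t,[(xs.mean(),ys.mean())],.231)[0].round(4))
r=cv2.boxPoints(cv2.minAreaRect(np.c_[xs,ys].astype(np.float32))); w=onplane(t,r,.231); print(w.round(3).tolist(), [np.degrees(np.arctan2(*(w[i+1]-w[i])[1::-1])).round(0) for i in range(2)])
# handle both views: points
for n in C:
    z=P[n][...,2];bl=(cv2.inRange(hsv(C[n]),(100,120,50),(125,255,255))>0)&(z>.15)&(z<.24)&(P[n][...,0]>.3)&(abs(P[n][...,1]-.19)<.05)
    q=P[n][bl]; q=q[q[:,2]<.228]
    rows=[(lo,q[(q[:,2]>lo)&(q[:,2]<lo+.02)].mean(0).round(4).tolist()) for lo in (.155,.175,.195,.21)]; print(n,rows)
    # rim of pot
    p=P[n]; g=p[(z>.058)&(z<.08)&(abs(p[...,0]-.6)<.1)&(abs(p[...,1]-.19)<.06)&~bl]
    f=least_squares(lambda a:np.hypot(g[:,0]-a[0],g[:,1]-a[1])-.0255,[.62,.19],loss='soft_l1',f_scale=.002); print(' rim',len(g),f.x.round(4),np.abs(f.fun).mean().round(4))
    k=p[(z>.002)&(z<.012)&(np.hypot(p[...,0]-f.x[0],p[...,1]-f.x[1])<.05)&(hsv(C[n])[...,2]>130)]
    print(' foot',len(k),k.min(0).round(3),k.max(0).round(3), ((k.min(0)+k.max(0))/2).round(4))
    o=(cv2.inRange(hsv(C[n]),(5,150,80),(15,255,255))>0)&(z>.02)&(z<.22)&(p[...,1]<-.15)&(p[...,0]>.4); C[n]['org']=p[o]
q=np.vstack([C[n]['org'] for n in C]); L=np.radians(32)
def ax(y): return np.array([np.sin(L)*np.cos(y),np.sin(L)*np.sin(y),np.cos(L)])
def dist(a,q):
    m=np.array([a[0],a[1],.193]); d=q-m; v=ax(a[2]); s=d@v; return s,np.linalg.norm(d-np.outer(s,v),axis=1)
for n in ['top','scene','both']:
    qq=q if n=='both' else C[n]['org']; a=np.array([.58,-.243,-2.3])
    for it in range(5):
        s,rd=dist(a,qq); sel=qq[(rd>.0255)|(it==0)]
        a=least_squares(lambda a:dist(a,sel)[1]-.028,a,loss='soft_l1',f_scale=.002).x
    s,rd=dist(a,qq); print(n,len(sel),'mouth',a.round(4),'yaw',np.degrees(a[2]).round(1),'s max',np.sort(s)[-5:].round(4),abs(rd[rd>.0255]-.028).mean().round(4))
E
python3 m2.py
```

```text
top face px 92 122.41304347826087 178.91304347826087 -> [0.6235 0.1924 0.231 ]
[[0.623, 0.203, 0.231], [0.635, 0.192, 0.231], [0.624, 0.181, 0.231], [0.613, 0.192, 0.231]] [np.float64(-43.0), np.float64(-133.0)]
scene [(0.155, [0.629, 0.1957, 0.1674]), (0.175, [0.629, 0.1957, 0.1852]), (0.195, [0.6295, 0.1956, 0.205]), (0.21, [0.6293, 0.1961, 0.2188])]
 rim 198 [0.6237 0.1993] 0.0029
 foot 284 [0.591 0.16  0.002] [0.662 0.238 0.012] [0.6266 0.1986 0.0069]
top [(0.155, [0.6197, 0.1849, 0.1701]), (0.175, [0.62, 0.1852, 0.1857]), (0.195, [0.6203, 0.1857, 0.2057]), (0.21, [0.6211, 0.1858, 0.2195])]
 rim 159 [0.6221 0.1972] 0.002
 foot 419 [0.582 0.159 0.002] [0.664 0.234 0.011] [0.6232 0.1965 0.0065]
top 550 mouth [ 0.5756 -0.2478 -2.7626] yaw -158.3 s max [-0.0006 -0.0006 -0.0002 -0.0002 -0.0001] 0.0006
scene 904 mouth [ 0.5756 -0.2465 -2.7708] yaw -158.8 s max [0.0002 0.0003 0.0005 0.0005 0.0005] 0.0011
both 1470 mouth [ 0.5756 -0.2472 -2.7663] yaw -158.5 s max [0.0001 0.0001 0.0003 0.0004 0.0004] 0.001
```

Mouth at (0.576,-0.247,0.193), barrel yaw -158.5° with all fits agreeing. Handle centre is about (0.624,0.191), upright, with sides at 47°/-43°. The pot is at (0.623,0.198). I'll use a coaxial top-down grasp.

```bash
cat >> h.py <<'E'
# tool pose whose z points along d and y as near as can be to horizontal yaw (deg) yy
def pose(d,yy):
    d=np.array(d,float)/np.linalg.norm(d); y=np.array([np.cos(np.radians(yy)),np.sin(np.radians(yy)),0]); y-=d*(y@d); y/=np.linalg.norm(y)
    return R.from_matrix(np.c_[np.cross(y,d),y,d])
def delta(pos,r):
    o=ctrl.get_obs(); r0=rot(o); print('shift mm',(r0.inv().apply(np.array(pos)-o['eef_pos'])*1000).round(1),'turn',np.degrees((r0.inv()*r).as_rotvec()).round(2),'F',o['wrist_force'].round(2))
E
python3 -c "
from h import *
delta([.624,.191,.29],pose([0,0,-1],47))"
```

```text
shift mm [-535.4 -201.5  -34.3] turn [-0.08  0.   25.14] F [ 0.96 -0.21  0.14]
```

>>> servo_tool(series="-1 -0.270 -0.100 -0.034 0 0 12;-1 -0.270 -0.100 -0.034 0 0 25.1;-1 -0.270 -0.100 -0.034 0 0 25.1;-1 -0.270 -0.100 -0.034 0 0 25.1;-1 -0.270 -0.100 -0.034 0 0 25.1;-1 -0.270 -0.100 -0.034 0 0 25.1;-1 -0.270 -0.100 -0.034 0 0 25.1;-1 -0.535 -0.2015 -0.034 0 0 25.1;-1 -0.535 -0.2015 -0.034 0 0 25.1;-1 -0.535 -0.2015 -0.034 0 0 25.1;-1 -0.535 -0.2015 -0.034 0 0 25.1;-1 -0.535 -0.2015 -0.034 0 0 25.1")

```text
time_s: 1.15
eef_pos: [0.5662, 0.237, 0.29]
eef_rot: [-0.0, 0.366, 0.93, -0.0]
wrist_force: [0.9, 1.5, 0.5]
opening: 0.999
grasp_force: 0.0
```

```bash
python3 -c "
from h import *
delta([.624,.191,.29],pose([0,0,-1],47))"
```

```text
shift mm [-73.7   5.7   0. ] turn [-0.01 -0.02  0.03] F [0.88 1.51 0.49]
```

>>> servo_tool(series="-1 -0.065 0.005 0 0 0 0;-1 -0.065 0.005 0 0 0 0;-1 -0.065 0.005 0 0 0 0;-1 -0.065 0.005 0 0 0 0;-1 -0.065 0.005 0 0 0 0")

```text
time_s: 1.57
eef_pos: [0.6152, 0.1984, 0.2897]
eef_rot: [-0.001, 0.366, 0.931, -0.0]
wrist_force: [-0.2, -0.2, 0.1]
opening: 1.001
grasp_force: 0.0
```

Run:
```python
from h import *
delta([.624,.191,.29],pose([0,0,-1],47))
o=ctrl.get_obs(); c=ctrl.camera('wrist'); save(c,'w1.png'); p=cloud(c,o)
h=cv2.cvtColor(c['img'],cv2.COLOR_RGB2HSV); b=(cv2.inRange(h,(100,110,40),(128,255,255))>0)&(p[...,2]>.14)&(p[...,2]<.25)
q=p[b]; print(len(q))
for lo in np.arange(.15,.24,.01):
    s=q[(q[:,2]>lo)&(q[:,2]<=lo+.01)]
    if len(s)>8: print(lo.round(3),len(s),s.mean(0).round(4),s.min(0).round(3),s.max(0).round(3))
ff=(b&(p[...,2]>.226)).astype(np.uint8); k=cv2.findContours(ff,0,2)[0]
s=p[ff>0][:,:2].astype(np.float32); (cx,a,ang)=cv2.minAreaRect(s*1000); print('face',cx,a,ang)
```

```text
shift mm [-11.5   0.5  -0.3] turn [-0.05 -0.08  0.03] F [-0.17 -0.21  0.06]
899
0.16 27 [0.6175 0.1984 0.1672] [0.613 0.193 0.164] [0.622 0.203 0.17 ]
0.17 50 [0.6175 0.1985 0.1754] [0.613 0.193 0.17 ] [0.622 0.204 0.18 ]
0.18 53 [0.6177 0.1987 0.1851] [0.614 0.193 0.18 ] [0.622 0.204 0.19 ]
0.19 67 [0.6173 0.1981 0.1951] [0.613 0.192 0.19 ] [0.622 0.203 0.2  ]
0.2 73 [0.6176 0.1985 0.2052] [0.613 0.193 0.2  ] [0.622 0.204 0.21 ]
0.21 89 [0.6174 0.1982 0.2153] [0.613 0.192 0.21 ] [0.623 0.204 0.22 ]
0.22 104 [0.6179 0.1982 0.2256] [0.613 0.188 0.22 ] [0.63  0.204 0.23 ]
0.23 436 [0.623  0.1936 0.2317] [0.613 0.183 0.23 ] [0.633 0.204 0.234]
face (623.3726806640625, 193.36134338378906) (15.659112930297852, 16.121639251708984) 51.989234924316406
```

View pics/w1.png

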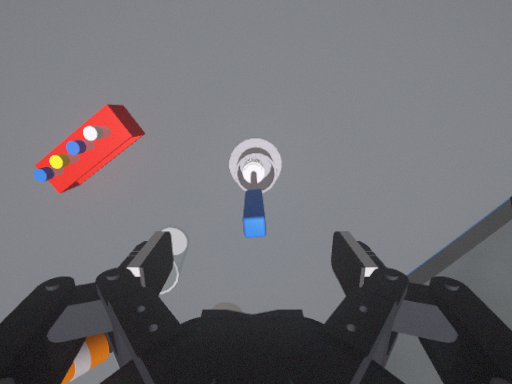

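The wrist view shows the handle's top face at (255,227), square to the fingers, with the pot foot at (255,163). The face centre is (0.6234,0.1934), the brush is upright and its top is at 0.232.

```bash
python3 -c "
from h import *
delta([.6235,.193,.202],pose([0,0,-1],49))"
```

```text
shift mm [-10.4   1.5  88. ] turn [-0.03 -0.06 -1.91] F [-0.43 -0.58 -1.26]
```

>>> servo_tool(series="-1 -0.010 0.0015 0 0 0 -1.9;-1 -0.010 0.0015 0.03 0 0 -1.9;-1 -0.010 0.0015 0.06 0 0 -1.9;-1 -0.010 0.0015 0.088 0 0 -1.9;-1 -0.010 0.0015 0.088 0 0 -1.9;-1 -0.010 0.0015 0.088 0 0 -1.9;0 -0.010 0.0015 0.088 0 0 -1.9;1 -0.010 0.0015 0.088 0 0 -1.9;1 -0.010 0.0015 0.088 0 0 -1.9;1 -0.010 0.0015 0.088 0 0 -1.9;1 -0.010 0.0015 0.088 0 0 -1.9;1 -0.010 0.0015 0.088 0 0 -1.9")

```text
time_s: 2.62
eef_pos: [0.6247, 0.1923, 0.2033]
eef_rot: [0.001, 0.351, 0.936, 0.0]
wrist_force: [0.0, -0.4, 0.8]
opening: 0.178
grasp_force: 58.4
```

>>> servo_tool(series="1 0 0 0 0 0 0;1 0 0 0 0 0 0;1 0 0 0 0 0 0;1 0 0 0 0 0 0;1 0 0 0 0 0 0;1 0 0 0 0 0 0")

```text
time_s: 3.12
eef_pos: [0.6248, 0.1923, 0.2032]
eef_rot: [0.001, 0.351, 0.936, 0.0]
wrist_force: [-0.3, -0.6, 6.2]
opening: 0.184
grasp_force: 59.0
```

>>> servo_tool(series="1 0 0 -0.02 0 0 0;1 0 0 -0.05 0 0 0;1 0 0 -0.09 0 0 0;1 0 0 -0.13 0 0 0;1 0 0 -0.17 0 0 0;1 0 0 -0.2 0 0 0;1 0 0 -0.2 0 0 0;1 0 0 -0.2 0 0 0")

```text
time_s: 3.78
eef_pos: [0.6249, 0.1924, 0.4045]
eef_rot: [0.002, 0.351, 0.936, 0.001]
wrist_force: [-0.0, 0.0, -1.9]
opening: 0.179
grasp_force: 58.7
```

Run:
```python
from h import *
o=ctrl.get_obs(); print(o['eef_pos'],o['opening'])
S=[('scene',ctrl.camera('scene')),('top',ctrl.camera('top')),('wrist',ctrl.camera('wrist'))]
im=np.hstack([S[0][1]['img'][40:240,200:450],S[2][1]['img'][100:300,130:380]]); cv2.imwrite('pics/l1.png',cv2.cvtColor(im,cv2.COLOR_RGB2BGR))
for n,c in S:
    p=cloud(c,o); d=p-o['eef_pos']; m=(np.hypot(d[...,0],d[...,1])<.035)&(p[...,2]<.37)&(p[...,2]>.17)
    q=p[m]; print(n,len(q))
    for lo in np.arange(.19,.36,.015):
        s=q[(q[:,2]>lo)&(q[:,2]<=lo+.015)]
        if len(s)>3: print(' ',lo.round(3),len(s),s.mean(0).round(4),s[:,:2].min(0).round(3),s[:,:2].max(0).round(3))
```

```text
[0.62491952 0.19243116 0.4044511 ] 0.1788744202340227
scene 555
  0.205 44 [0.6346 0.196  0.2153] [0.623 0.18 ] [0.64  0.208]
  0.22 72 [0.6353 0.1972 0.2275] [0.624 0.181] [0.641 0.208]
  0.235 104 [0.6332 0.1968 0.2434] [0.613 0.18 ] [0.641 0.208]
  0.25 99 [0.6262 0.194  0.2525] [0.611 0.181] [0.637 0.206]
  0.265 26 [0.6271 0.1937 0.2722] [0.624 0.19 ] [0.63  0.197]
  0.28 26 [0.627  0.1939 0.2873] [0.624 0.19 ] [0.629 0.197]
  0.295 29 [0.6265 0.1938 0.3023] [0.623 0.19 ] [0.628 0.197]
  0.31 28 [0.6265 0.1941 0.3172] [0.623 0.19 ] [0.629 0.197]
  0.325 32 [0.6263 0.1939 0.3323] [0.624 0.19 ] [0.629 0.197]
  0.34 29 [0.6264 0.1943 0.347 ] [0.623 0.19 ] [0.63  0.197]
  0.355 66 [0.6292 0.1949 0.3645] [0.623 0.183] [0.634 0.205]
top 453
  0.205 33 [0.6179 0.182  0.2154] [0.608 0.178] [0.634 0.197]
  0.22 49 [0.618  0.1816 0.2275] [0.608 0.177] [0.634 0.193]
  0.235 239 [0.6211 0.189  0.246 ] [0.608 0.178] [0.638 0.207]
  0.25 33 [0.6228 0.1911 0.2539] [0.611 0.182] [0.634 0.204]
  0.265 20 [0.6218 0.1902 0.2729] [0.619 0.189] [0.626 0.194]
  0.28 19 [0.6215 0.1905 0.2871] [0.619 0
[... 195 characters left out ...]
27 0.19 ]
wrist 1041
  0.205 22 [0.6151 0.2014 0.2167] [0.609 0.186] [0.628 0.208]
  0.22 54 [0.6147 0.2015 0.2279] [0.609 0.187] [0.631 0.208]
  0.235 176 [0.6193 0.1982 0.2456] [0.609 0.179] [0.639 0.208]
  0.25 385 [0.6226 0.1947 0.2525] [0.611 0.181] [0.637 0.206]
  0.265 30 [0.6217 0.1955 0.2725] [0.62  0.192] [0.625 0.197]
  0.28 37 [0.6217 0.1955 0.2881] [0.62  0.191] [0.625 0.197]
  0.295 44 [0.6219 0.1954 0.303 ] [0.62  0.191] [0.626 0.197]
  0.31 52 [0.6217 0.1954 0.3176] [0.62  0.192] [0.626 0.198]
  0.325 64 [0.6217 0.1956 0.3326] [0.62  0.192] [0.625 0.197]
  0.34 39 [0.6214 0.1955 0.3442] [0.62  0.191] [0.625 0.197]
  0.355 138 [0.618  0.1983 0.3653] [0.614 0.191] [0.624 0.204]
```

View pics/l1.png

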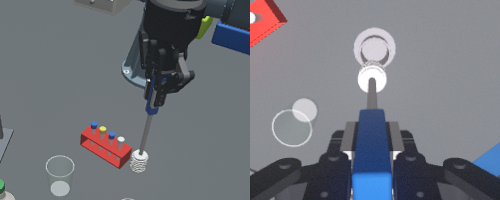

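The crops show the brush held straight below the fingers, bristles clear of the pot. The tip lies 0.197 m ahead of the TCP, and the brush is on the tool axis within 1 mm.

```bash
cat >> h.py <<'E'
M=np.array([.5756,-.2472,.193]); V=np.array([-.493,-.1942,.848]); V/=np.linalg.norm(V); LT=.197
def barrel(t,yy=10): # tip t above mouth (m, negative inside)
    delta(M+V*(LT+t),pose(-V,yy))
def tipinfo():
    o=ctrl.get_obs(); z=rot(o).as_matrix()[:,2]; d=o['eef_pos']+z*LT-M; s=d@V; e=d-s*V
    x=np.cross([0,0,1.],V); x/=np.linalg.norm(x); y=np.cross(V,x)
    f=o['wrist_force']; print('t',o['time_s'],'tip above mouth mm',(s*1000).round(1),'lateral side/up',(e@x*1000).round(1),(e@y*1000).round(1),'ang deg',np.degrees(np.arccos(-z@V)).round(2),'F axial',(f@V).round(2),'side/up',(f@x).round(2),(f@y).round(2),'open',round(o['opening'],3),'q',o['q'].round(2))
E
python3 -c "
from h import *
for y in (-10,10,30): barrel(.03,y)
tipinfo()"
```

```text
shift mm [-197.1 -469.5   14.9] turn [-33.82   2.42  61.51] F [ 0.18 -0.41 -0.81]
shift mm [-197.1 -469.5   14.9] turn [-32.68  -4.06  39.8 ] F [ 0.18 -0.41 -0.81]
shift mm [-197.1 -469.5   14.9] turn [-30.64 -10.45  16.95] F [ 0.18 -0.41 -0.81]
t 3.9333 tip above mouth mm -100.5 lateral side/up -391.5 178.7 ang deg 32.25 F axial -0.69 side/up 0.45 -0.41 open 0.179 q [ 0.12  0.28  1.2   0.    1.66 -0.74]
```

>>> servo_tool(series="1 -0.016 -0.039 0.001 -2.7 -0.3 3.3;1 -0.033 -0.078 0.002 -5.4 -0.7 6.6;1 -0.049 -0.117 0.004 -8.2 -1.0 10;1 -0.066 -0.156 0.005 -10.9 -1.4 13.3;1 -0.082 -0.195 0.006 -13.6 -1.7 16.6;1 -0.098 -0.235 0.007 -16.3 -2 19.9;1 -0.115 -0.274 0.009 -19 -2.4 23.2;1 -0.131 -0.313 0.01 -21.8 -2.7 26.5;1 -0.148 -0.352 0.011 -24.5 -3 29.9;1 -0.164 -0.391 0.012 -27.2 -3.4 33.2;1 -0.18 -0.43 0.014 -30 -3.7 36.5;1 -0.197 -0.4695 0.015 -32.7 -4.1 39.8")

```text
time_s: 4.93
eef_pos: [0.4657, -0.2834, 0.3855]
eef_rot: [0.128, 0.632, 0.723, 0.247]
wrist_force: [1.2, 0.2, -0.6]
opening: 0.173
grasp_force: 58.9
```

```bash
python3 -c "
from h import *
barrel(.03)
tipinfo()"
```

```text
shift mm [-7.4 -2.3 -2.6] turn [ 0.37 -0.06 -0.24] F [ 1.15  0.21 -0.63]
t 4.9333 tip above mouth mm 27.5 lateral side/up -6.5 5.3 ang deg 0.38 F axial -1.14 side/up 0.23 0.64 open 0.173 q [-1.07 -0.13  1.76  0.56  1.46 -1.26]
```

>>> servo_tool(series="1 0 0 0 0 0 0;1 0 0 0 0 0 0;1 0 0 0 0 0 0")

```text
time_s: 5.18
eef_pos: [0.4669, -0.2818, 0.3858]
eef_rot: [0.128, 0.631, 0.725, 0.247]
wrist_force: [0.1, 0.4, -0.5]
opening: 0.176
grasp_force: 59.0
```

Run:
```python
from h import *
barrel(.03)
tipinfo()
o=ctrl.get_obs(); S=[ctrl.camera(n) for n in ('scene','top','wrist')]
im=np.hstack([cv2.resize(S[0]['img'][80:230,130:280],(400,400)),cv2.resize(S[1]['img'][130:280,300:450],(400,400))]); cv2.imwrite('pics/b1.png',cv2.cvtColor(im,cv2.COLOR_RGB2BGR))
save(S[2],'b1w.png')
v=V; x=np.cross([0,0,1.],V); x/=np.linalg.norm(x); y=np.cross(V,x)
for n,c in zip('stw',S):
    p=cloud(c,o).reshape(-1,3); d=p-M; s=d@V; a=d@x; b=d@y; m=(np.hypot(a,b)<.04)&(s>.0)&(s<.2)
    for lo,hi in ((.03,.07),(.08,.12),(.12,.16)):
        k=m&(s>lo)&(s<hi); print(n,lo,k.sum(),'side',np.percentile(a[k],[2,50,98]).round(4) if k.sum() else '','up',np.percentile(b[k],[2,50,98]).round(4) if k.sum() else '')
```

```text
shift mm [-8.8 -3.7 -3.2] turn [ 0.22 -0.11 -0.09] F [ 0.08  0.36 -0.52]
t 5.1833 tip above mouth mm 26.9 lateral side/up -7.9 6.5 ang deg 0.24 F axial -0.55 side/up -0.3 -0.1 open 0.176 q [-1.07 -0.13  1.76  0.56  1.46 -1.25]
s 0.03 195 side [-0.0244 -0.0138  0.0038] up [0.0044 0.0181 0.0232]
s 0.08 50 side [-0.0131 -0.01   -0.0057] up [0.0062 0.0095 0.012 ]
s 0.12 52 side [-0.0147 -0.0117 -0.0075] up [0.0056 0.0093 0.0121]
t 0.03 351 side [-0.0249 -0.0165  0.0014] up [-0.0007  0.0187  0.0237]
t 0.08 104 side [-0.0139 -0.0112 -0.0066] up [0.0074 0.0109 0.0129]
t 0.12 128 side [-0.0136 -0.0115 -0.0067] up [0.0061 0.0104 0.0122]
w 0.03 279 side [-0.0246 -0.0205  0.0024] up [-0.0066  0.0105  0.0217]
w 0.08 91 side [-0.0137 -0.0129 -0.0104] up [0.0036 0.0078 0.011 ]
w 0.12 148 side [-0.0136 -0.0129 -0.0097] up [0.0039 0.0078 0.011 ]
```

View pics/b1.png

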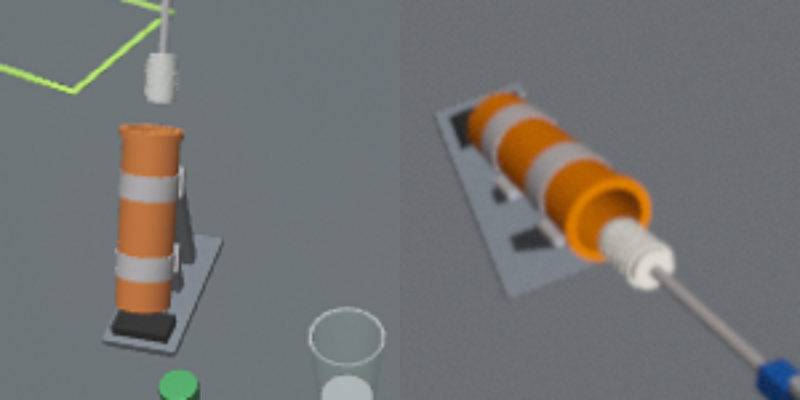

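The crops show the head just outside the mouth, 8–9 mm off to one side, and the cloud agrees with the kinematics to 2 mm. I'll correct that, and check whether the wrist depth map sees inside the barrel.

Run:
```python
from h import *
x=np.cross([0,0,1.],V); x/=np.linalg.norm(x); y=np.cross(V,x)
delta(M+V*(LT+.03)+.0012*x-.0015*y,pose(-V,10))
o=ctrl.get_obs(); c=ctrl.camera('wrist'); p=cloud(c,o).reshape(-1,3); d=p-M; s=d@V; a=d@x;b=d@y
m=(np.hypot(a,b)<.022)&(s<-.005)&(s>-.2); print(m.sum()); print(np.histogram(s[m],bins=np.arange(-.2,.01,.01)))
```

```text
shift mm [-11.6  -6.8  -2.8] turn [ 0.25 -0.09  0.18] F [ 0.69  0.06 -1.21]
91
(array([ 0,  0,  0,  0,  0,  0,  0,  0, 90,  0,  0,  0,  0,  0,  0,  0,  1,
        0,  0,  0]), array([-2.00000000e-01, -1.90000000e-01, -1.80000000e-01, -1.70000000e-01,
       -1.60000000e-01, -1.50000000e-01, -1.40000000e-01, -1.30000000e-01,
       -1.20000000e-01, -1.10000000e-01, -1.00000000e-01, -9.00000000e-02,
       -8.00000000e-02, -7.00000000e-02, -6.00000000e-02, -5.00000000e-02,
       -4.00000000e-02, -3.00000000e-02, -2.00000000e-02, -1.00000000e-02,
        1.66533454e-16]))
```

Run:
```python
from h import *
x=np.cross([0,0,1.],V); x/=np.linalg.norm(x); y=np.cross(V,x)
tipinfo(); delta(M+V*(LT+.03)+.0012*x-.0015*y,pose(-V,10))
o=ctrl.get_obs(); c=ctrl.camera('wrist'); p=cloud(c,o).reshape(-1,3); d=p-M; s=d@V; a=d@x;b=d@y
m=(np.hypot(a,b)<.022)&(s<-.105)&(s>-.13); print(m.sum(),np.percentile(s[m],[2,25,50,75,98]).round(4), c['img'].reshape(-1,3)[m].mean(0)); tipinfo()
```

```text
t 5.3833 tip above mouth mm 27.4 lateral side/up -8.6 8.9 ang deg 0.27 F axial 0.29 side/up -0.9 -0.14 open 0.18 q [-1.06 -0.13  1.75  0.56  1.46 -1.26]
shift mm [-11.7  -7.   -2.7] turn [ 0.26 -0.08  0.2 ] F [-0.58  0.74  0.17]
93 [-0.1196 -0.1186 -0.1178 -0.1174 -0.1163] [253.4516129  242.90322581 233.88172043]
t 5.4333 tip above mouth mm 27.5 lateral side/up -8.4 9.0 ang deg 0.27 F axial -0.73 side/up -0.89 -0.07 open 0.176 q [-1.06 -0.13  1.75  0.56  1.46 -1.26]
```

Piston face seen (white, 93 px) at about 118 mm below the mouth. Now the sideways correction.

>>> servo_tool(series="1 -0.006 -0.004 -0.001 0.25 -0.1 0.2;1 -0.0117 -0.007 -0.0027 0.25 -0.1 0.2;1 -0.0117 -0.007 -0.0027 0.25 -0.1 0.2;1 -0.0117 -0.007 -0.0027 0.25 -0.1 0.2;1 -0.0117 -0.007 -0.0027 0.25 -0.1 0.2")

```text
time_s: 5.85
eef_pos: [0.462, -0.2948, 0.3847]
eef_rot: [0.128, 0.632, 0.724, 0.244]
wrist_force: [0.0, 0.7, -0.5]
opening: 0.178
grasp_force: 59.0
```

Run:
```python
from h import *
x=np.cross([0,0,1.],V); x/=np.linalg.norm(x); y=np.cross(V,x)
tipinfo(); delta(M+V*(LT+.03)+.0012*x-.0015*y,pose(-V,10))
o=ctrl.get_obs()
for n in ('scene','top','wrist'):
    c=ctrl.camera(n); p=cloud(c,o).reshape(-1,3); d=p-M; s=d@V; a=d@x; b=d@y; m=(np.hypot(a,b)<.04)
    k=m&(s>.035)&(s<.07); print(n,'side',np.percentile(a[k],[2,98]).round(4),'up',np.percentile(b[k],[2,98]).round(4))
    k=m&(s>.08)&(s<.15); print('  wire side',np.percentile(a[k],[2,98]).round(4),'up',np.percentile(b[k],[2,98]).round(4))
tipinfo()
```

```text
t 5.85 tip above mouth mm 30.8 lateral side/up 3.0 -2.8 ang deg 0.12 F axial -0.54 side/up -0.61 -0.06 open 0.178 q [-1.09 -0.12  1.74  0.56  1.46 -1.27]
shift mm [1.7 1.  0.8] turn [ 0.04  0.11 -0.17] F [ 0.    0.65 -0.49]
scene side [-0.0135  0.0135] up [-0.0046  0.0146]
  wire side [-0.0042  0.0041] up [-0.0036  0.0036]
top side [-0.0131  0.0129] up [-0.0061  0.0138]
  wire side [-0.0028  0.0042] up [-0.0036  0.0028]
wrist side [-0.0138  0.0111] up [-0.0156  0.0126]
  wire side [-0.0029  0.0008] up [-0.0051  0.0022]
t 6.0 tip above mouth mm 30.8 lateral side/up 3.0 -2.7 ang deg 0.13 F axial -0.52 side/up -0.15 -0.82 open 0.175 q [-1.09 -0.12  1.74  0.56  1.46 -1.27]
```

The cameras put the head within 1 mm of the barrel axis. I'll insert it to about 105 mm deep, short of the piston.

>>> servo_tool(series="1 0 0 0.02 0 0 0;1 0 0 0.04 0 0 0;1 0 0 0.06 0 0 0;1 0 0 0.08 0 0 0;1 0 0 0.09 0 0 0;1 0 0 0.10 0 0 0;1 0 0 0.11 0 0 0;1 0 0 0.12 0 0 0;1 0 0 0.13 0 0 0;1 0 0 0.136 0 0 0;1 0 0 0.136 0 0 0;1 0 0 0.136 0 0 0")

```text
time_s: 7.0
eef_pos: [0.5293, -0.2684, 0.2693]
eef_rot: [0.128, 0.632, 0.725, 0.244]
wrist_force: [-0.1, 0.0, 0.1]
opening: 0.18
grasp_force: 59.0
```

```bash
python3 -c "
from h import *
tipinfo()"
```

```text
t 7.0 tip above mouth mm -105.4 lateral side/up 3.1 -2.7 ang deg 0.1 F axial 0.07 side/up -0.03 -0.01 open 0.18 q [-0.94  0.05  1.82  0.59  1.18 -1.28]
```

>>> servo_tool(series="1 0 0 0.001 0 0 0;1 0 0 0.002 0 0 0;1 0 0 0.003 0 0 0;1 0 0 0.004 0 0 0;1 0 0 0.005 0 0 0;1 0 0 0.006 0 0 0;1 0 0 0.007 0 0 0;1 0 0 0.007 0 0 0")

```text
time_s: 7.67
eef_pos: [0.5327, -0.2671, 0.2633]
eef_rot: [0.128, 0.632, 0.724, 0.244]
wrist_force: [0.6, 0.3, -0.7]
opening: 0.178
grasp_force: 59.0
```

```bash
python3 -c "
from h import *
tipinfo()"
```

```text
t 7.6667 tip above mouth mm -112.4 lateral side/up 3.1 -2.8 ang deg 0.11 F axial -0.93 side/up -0.08 0.16 open 0.178 q [-0.93  0.06  1.82  0.59  1.17 -1.28]
```

>>> servo_tool(series="1 0 0 0.0005 0 0 0;1 0 0 0.001 0 0 0;1 0 0 0.0015 0 0 0;1 0 0 0.002 0 0 0;1 0 0 0.0025 0 0 0;1 0 0 0.0025 0 0 0")

```text
time_s: 8.17
eef_pos: [0.5339, -0.2666, 0.2612]
eef_rot: [0.128, 0.632, 0.724, 0.244]
wrist_force: [0.2, -0.5, -1.2]
opening: 0.176
grasp_force: 59.0
```

```bash
python3 -c "
from h import *
tipinfo()"
```

```text
t 8.1667 tip above mouth mm -114.8 lateral side/up 3.2 -2.7 ang deg 0.12 F axial -1.06 side/up 0.5 -0.64 open 0.176 q [-0.93  0.07  1.82  0.59  1.16 -1.28]
```

Contact would show as a positive axial force, and there is none yet. Next come 2 mm steps, read one at a time.

>>> servo_tool(series="1 0 0 0.0005 0 0 0;1 0 0 0.001 0 0 0;1 0 0 0.0015 0 0 0;1 0 0 0.002 0 0 0;1 0 0 0.002 0 0 0")

```text
time_s: 8.58
eef_pos: [0.5349, -0.2663, 0.2595]
eef_rot: [0.128, 0.632, 0.724, 0.244]
wrist_force: [-0.2, 0.1, -0.5]
opening: 0.179
grasp_force: 59.0
```

```bash
python3 -c "
from h import *
tipinfo()"
```

```text
t 8.5833 tip above mouth mm -116.8 lateral side/up 3.2 -2.8 ang deg 0.11 F axial -0.39 side/up -0.12 -0.39 open 0.179 q [-0.93  0.07  1.82  0.59  1.16 -1.28]
```

>>> servo_tool(series="1 0 0 0.0005 0 0 0;1 0 0 0.001 0 0 0;1 0 0 0.0015 0 0 0;1 0 0 0.0015 0 0 0")

```text
time_s: 8.92
eef_pos: [0.5357, -0.2662, 0.2587]
eef_rot: [0.128, 0.632, 0.725, 0.244]
wrist_force: [-1.2, -0.7, 2.2]
opening: 0.18
grasp_force: 59.3
```

```bash
python3 -c "
from h import *
tipinfo()"
```

```text
t 8.9167 tip above mouth mm -117.9 lateral side/up 3.6 -2.6 ang deg 0.15 F axial 2.56 side/up 0.18 0.03 open 0.18 q [-0.93  0.07  1.82  0.59  1.16 -1.28]
```

>>> servo_tool(series="1 0 0 0.0005 0 0 0;1 0 0 0.0008 0 0 0;1 0 0 0.0008 0 0 0")

```text
time_s: 9.17
eef_pos: [0.536, -0.2664, 0.2588]
eef_rot: [0.128, 0.632, 0.725, 0.244]
wrist_force: [-5.7, -0.5, 7.2]
opening: 0.176
grasp_force: 60.3
```

```bash
python3 -c "
from h import *
tipinfo()"
```

```text
t 9.1667 tip above mouth mm -118.0 lateral side/up 4.0 -2.4 ang deg 0.18 F axial 8.96 side/up -1.66 -0.83 open 0.176 q [-0.92  0.07  1.82  0.59  1.16 -1.28]
```

First press is firm at about 9 N with no piston travel. I'll draw up 75 mm.

>>> servo_tool(series="1 0 0 -0.01 0 0 0;1 0 0 -0.025 0 0 0;1 0 0 -0.04 0 0 0;1 0 0 -0.055 0 0 0;1 0 0 -0.07 0 0 0;1 0 0 -0.075 0 0 0;1 0 0 -0.075 0 0 0;1 0 0 -0.075 0 0 0")

```text
time_s: 9.83
eef_pos: [0.4989, -0.2803, 0.3211]
eef_rot: [0.128, 0.632, 0.724, 0.244]
wrist_force: [0.6, -0.2, -1.1]
opening: 0.177
grasp_force: 59.0
```

```bash
python3 -c "
from h import *
tipinfo()"
```

```text
t 9.8333 tip above mouth mm -44.1 lateral side/up 3.2 -2.8 ang deg 0.14 F axial -1.21 side/up 0.44 -0.23 open 0.177 q [-1.   -0.03  1.8   0.57  1.31 -1.27]
```

>>> servo_tool(series="1 0 0 0.012 0 0 0;1 0 0 0.024 0 0 0;1 0 0 0.036 0 0 0;1 0 0 0.048 0 0 0;1 0 0 0.060 0 0 0;1 0 0 0.066 0 0 0;1 0 0 0.069 0 0 0;1 0 0 0.071 0 0 0;1 0 0 0.072 0 0 0;1 0 0 0.073 0 0 0;1 0 0 0.0735 0 0 0;1 0 0 0.0735 0 0 0")

```text
time_s: 10.83
eef_pos: [0.5353, -0.2665, 0.2595]
eef_rot: [0.128, 0.632, 0.724, 0.244]
wrist_force: [0.5, -0.4, -0.4]
opening: 0.179
grasp_force: 59.0
```

```bash
python3 -c "
from h import *
tipinfo()"
```

```text
t 10.8333 tip above mouth mm -117.0 lateral side/up 3.8 -2.5 ang deg 0.18 F axial -0.52 side/up 0.5 0.01 open 0.179 q [-0.93  0.07  1.82  0.59  1.16 -1.28]
```

>>> servo_tool(series="1 0 0 0.0005 0 0 0;1 0 0 0.001 0 0 0;1 0 0 0.0015 0 0 0;1 0 0 0.0015 0 0 0")

```text
time_s: 11.17
eef_pos: [0.536, -0.2665, 0.2588]
eef_rot: [0.129, 0.632, 0.725, 0.244]
wrist_force: [-5.5, -0.9, 5.7]
opening: 0.178
grasp_force: 60.0
```

```bash
python3 -c "
from h import *
tipinfo()"
```

```text
t 11.1667 tip above mouth mm -117.9 lateral side/up 4.2 -2.3 ang deg 0.2 F axial 7.69 side/up -1.15 -1.59 open 0.178 q [-0.92  0.07  1.82  0.59  1.16 -1.28]
```

Second press, 7.7 N at the same depth. Draw up, then go down for the third.

>>> servo_tool(series="1 0 0 -0.01 0 0 0;1 0 0 -0.025 0 0 0;1 0 0 -0.04 0 0 0;1 0 0 -0.055 0 0 0;1 0 0 -0.07 0 0 0;1 0 0 -0.075 0 0 0;1 0 0 -0.075 0 0 0;1 0 0 -0.075 0 0 0")

```text
time_s: 11.83
eef_pos: [0.4989, -0.2804, 0.3213]
eef_rot: [0.128, 0.632, 0.724, 0.244]
wrist_force: [-0.4, -0.4, 0.6]
opening: 0.174
grasp_force: 58.9
```

```bash
python3 -c "
from h import *
tipinfo()"
```

```text
t 11.8333 tip above mouth mm -44.0 lateral side/up 3.3 -2.8 ang deg 0.15 F axial 0.78 side/up 0.28 -0.13 open 0.174 q [-1.   -0.03  1.8   0.57  1.31 -1.27]
```

>>> servo_tool(series="1 0 0 0.012 0 0 0;1 0 0 0.024 0 0 0;1 0 0 0.036 0 0 0;1 0 0 0.048 0 0 0;1 0 0 0.060 0 0 0;1 0 0 0.066 0 0 0;1 0 0 0.069 0 0 0;1 0 0 0.071 0 0 0;1 0 0 0.0725 0 0 0;1 0 0 0.0735 0 0 0;1 0 0 0.0742 0 0 0;1 0 0 0.0742 0 0 0")

```text
time_s: 12.83
eef_pos: [0.5357, -0.2663, 0.2588]
eef_rot: [0.128, 0.632, 0.724, 0.244]
wrist_force: [-0.1, 0.5, -0.6]
opening: 0.177
grasp_force: 58.9
```

```bash
python3 -c "
from h import *
tipinfo()"
```

```text
t 12.8333 tip above mouth mm -117.8 lateral side/up 3.7 -2.5 ang deg 0.17 F axial -0.53 side/up -0.48 -0.23 open 0.177 q [-0.93  0.07  1.82  0.59  1.16 -1.28]
```

>>> servo_tool(series="1 0 0 0.0004 0 0 0;1 0 0 0.0008 0 0 0;1 0 0 0.001 0 0 0;1 0 0 0.001 0 0 0")

```text
time_s: 13.17
eef_pos: [0.5361, -0.2665, 0.2588]
eef_rot: [0.129, 0.632, 0.725, 0.244]
wrist_force: [-5.5, -0.4, 7.1]
opening: 0.176
grasp_force: 60.1
```

```bash
python3 -c "
from h import *
tipinfo()"
```

```text
t 13.1667 tip above mouth mm -118.0 lateral side/up 4.3 -2.3 ang deg 0.21 F axial 8.78 side/up -1.62 -0.68 open 0.176 q [-0.92  0.07  1.82  0.59  1.16 -1.28]
```

Third press, 8.8 N. Now I withdraw 160 mm fully out of the mouth.

>>> servo_tool(series="1 0 0 -0.01 0 0 0;1 0 0 -0.025 0 0 0;1 0 0 -0.045 0 0 0;1 0 0 -0.065 0 0 0;1 0 0 -0.085 0 0 0;1 0 0 -0.105 0 0 0;1 0 0 -0.125 0 0 0;1 0 0 -0.145 0 0 0;1 0 0 -0.16 0 0 0;1 0 0 -0.16 0 0 0;1 0 0 -0.16 0 0 0")

```text
time_s: 14.08
eef_pos: [0.4569, -0.2971, 0.394]
eef_rot: [0.129, 0.632, 0.724, 0.244]
wrist_force: [0.1, -0.3, -1.5]
opening: 0.179
grasp_force: 59.0
```

```bash
python3 -c "
from h import *
tipinfo()
delta([.6235,.196,.405],pose([0,0,-1],49.1))"
```

```text
t 14.0833 tip above mouth mm 41.6 lateral side/up 3.8 -2.6 ang deg 0.26 F axial -1.28 side/up 0.36 -0.79 open 0.179 q [-1.1  -0.13  1.73  0.56  1.48 -1.27]
shift mm [455.7 188.3 166.9] turn [ 32.43   4.23 -40.21] F [ 0.14 -0.34 -1.5 ]
```

>>> servo_tool(series="1 0.035 0.0145 0.013 2.5 0.3 -3.1;1 0.07 0.029 0.026 5 0.6 -6.2;1 0.105 0.043 0.038 7.5 1 -9.3;1 0.14 0.058 0.051 10 1.3 -12.4;1 0.175 0.072 0.064 12.5 1.6 -15.5;1 0.21 0.087 0.077 15 2 -18.6;1 0.245 0.101 0.09 17.5 2.3 -21.7;1 0.28 0.116 0.103 20 2.6 -24.8;1 0.315 0.13 0.115 22.5 2.9 -27.9;1 0.35 0.145 0.128 25 3.3 -31;1 0.385 0.159 0.141 27.5 3.6 -34.1;1 0.42 0.174 0.154 30 3.9 -37.2")

```text
time_s: 15.08
eef_pos: [0.6103, 0.161, 0.4024]
eef_rot: [0.008, 0.372, 0.928, 0.018]
wrist_force: [1.1, -0.5, -0.2]
opening: 0.179
grasp_force: 58.9
```

>>> servo_tool(series="1 0 0 0 0 0 0;1 0 0 0 0 0 0")

```text
time_s: 15.25
eef_pos: [0.6103, 0.1615, 0.4005]
eef_rot: [0.007, 0.371, 0.928, 0.019]
wrist_force: [-0.2, -2.0, -0.9]
opening: 0.175
grasp_force: 59.0
```

```bash
python3 -c "
from h import *
delta([.6235,.196,.405],pose([0,0,-1],49.1))"
```

```text
shift mm [14.2 34.2 -3.1] turn [ 2.28 -0.01 -2.64] F [-0.22 -2.03 -0.91]
```

>>> servo_tool(series="1 0.007 0.017 -0.002 1.1 0 -1.3;1 0.0142 0.0342 -0.003 2.3 0 -2.6;1 0.0142 0.0342 -0.003 2.3 0 -2.6;1 0.0142 0.0342 -0.003 2.3 0 -2.6")

```text
time_s: 15.58
eef_pos: [0.6237, 0.192, 0.4077]
eef_rot: [0.002, 0.353, 0.936, 0.0]
wrist_force: [-0.7, -0.0, -1.4]
opening: 0.177
grasp_force: 59.2
```

Run:
```python
from h import *
from scipy.optimize import least_squares
o=ctrl.get_obs(); e=o['eef_pos']; print(e); delta([.6235,.196,.405],pose([0,0,-1],49.1))
for n in ('scene','top','wrist'):
    c=ctrl.camera(n); p=cloud(c,o).reshape(-1,3); r=np.hypot(p[:,0]-.624,p[:,1]-.195)
    q=p[(r<.035)&(p[:,2]>.19)&(p[:,2]<.25)]; w=p[(r<.02)&(p[:,2]>.27)&(p[:,2]<.34)]
    print(n,'head',np.percentile(q[:,:2],[1,99],axis=0).round(4).tolist(),'z',q[:,2].min().round(3),'wire',np.percentile(w[:,:2],[2,98],axis=0).round(4).tolist())
    g=p[(p[:,2]>.064)&(p[:,2]<.078)&(r<.045)]
    if len(g)>20:
        f=least_squares(lambda a:np.hypot(g[:,0]-a[0],g[:,1]-a[1])-.0255,[.62,.19],loss='soft_l1',f_scale=.002); print('  rim',len(g),f.x.round(4),np.abs(f.fun).mean().round(4),g.min(0).round(3),g.max(0).round(3))
    g=p[(p[:,2]>.003)&(p[:,2]<.012)&(r<.055)]; print('  foot',len(g),g.min(0).round(3),g.max(0).round(3))
    if n=='wrist': save(c,'p1.png')
```

```text
[0.62372173 0.1919922  0.40767196]
shift mm [2.8 2.9 2.7] turn [ 0.13  0.18 -0.38] F [-0.71 -0.04 -1.41]
scene head [[0.6164, 0.1804], [0.6388, 0.2076]] z 0.212 wire [[0.6219, 0.189], [0.6273, 0.1966]]
  rim 134 [0.6238 0.1986] 0.0011 [0.596 0.173 0.064] [0.651 0.225 0.072]
  foot 319 [0.593 0.156 0.003] [0.664 0.248 0.012]
top head [[0.6079, 0.1765], [0.6348, 0.2037]] z 0.215 wire [[0.6189, 0.1871], [0.6262, 0.1925]]
  rim 133 [0.622  0.1968] 0.001 [0.595 0.172 0.064] [0.65  0.223 0.073]
  foot 558 [0.571 0.145 0.003] [0.678 0.242 0.012]
wrist head [[0.608, 0.1788], [0.636, 0.2078]] z 0.218 wire [[0.6188, 0.1911], [0.6242, 0.1969]]
  rim 146 [0.6228 0.1981] 0.001 [0.597 0.172 0.064] [0.649 0.224 0.073]
  foot 902 [0.584 0.16  0.003] [0.667 0.239 0.012]
```

View pics/p1.png

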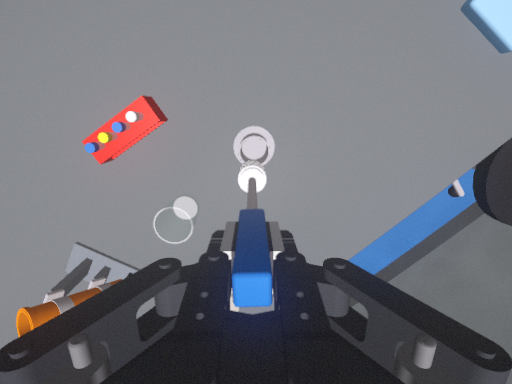

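The wrist view shows the brush upright, with its head at (252,178) and the pot behind it at (255,148). The pot rim centre is (0.6228,0.198), so I centre there and lower.

```bash
python3 -c "
from h import *
delta([.6228,.1975,.24],pose([0,0,-1],49.1))"
```

```text
shift mm [  5.5   3.9 168.4] turn [ 0.15  0.21 -0.47] F [ 0.29 -0.6  -1.34]
```

>>> servo_tool(series="1 0.003 0.002 0.01 0.1 0.1 -0.5;1 0.0055 0.004 0.03 0.15 0.2 -0.5;1 0.0055 0.004 0.05 0.15 0.2 -0.5;1 0.0055 0.004 0.07 0.15 0.2 -0.5;1 0.0055 0.004 0.09 0.15 0.2 -0.5;1 0.0055 0.004 0.11 0.15 0.2 -0.5;1 0.0055 0.004 0.13 0.15 0.2 -0.5;1 0.0055 0.004 0.145 0.15 0.2 -0.5;1 0.0055 0.004 0.16 0.15 0.2 -0.5;1 0.0055 0.004 0.168 0.15 0.2 -0.5;1 0.0055 0.004 0.168 0.15 0.2 -0.5;1 0.0055 0.004 0.168 0.15 0.2 -0.5")

```text
time_s: 16.73
eef_pos: [0.623, 0.1987, 0.2403]
eef_rot: [-0.0, 0.348, 0.937, -0.0]
wrist_force: [0.7, 0.3, -0.6]
opening: 0.178
grasp_force: 59.2
```

```bash
python3 -c "
from h import *
delta([.6228,.1975,.2045],pose([0,0,-1],49.1))"
```

```text
shift mm [-0.6 -1.  35.8] turn [-0.01 -0.01  0.12] F [ 0.71  0.26 -0.58]
```

>>> servo_tool(series="1 -0.0006 -0.001 0.006 0 0 0;1 -0.0006 -0.001 0.012 0 0 0;1 -0.0006 -0.001 0.018 0 0 0;1 -0.0006 -0.001 0.024 0 0 0;1 -0.0006 -0.001 0.029 0 0 0;1 -0.0006 -0.001 0.033 0 0 0;1 -0.0006 -0.001 0.035 0 0 0;1 -0.0006 -0.001 0.0358 0 0 0;1 -0.0006 -0.001 0.0358 0 0 0;1 -0.0006 -0.001 0.0358 0 0 0")

```text
time_s: 17.57
eef_pos: [0.6232, 0.1979, 0.205]
eef_rot: [0.0, 0.348, 0.937, 0.0]
wrist_force: [-0.3, -0.7, -0.2]
opening: 0.181
grasp_force: 59.2
```

```bash
python3 -c "
from h import *
delta([.6228,.1975,.2035],pose([0,0,-1],49.1))"
```

```text
shift mm [ 0.  -0.6  1.5] turn [0.03 0.03 0.14] F [-0.27 -0.72 -0.24]
```

>>> servo_tool(series="1 0 0 0.001 0 0 0;1 0 0 0.0016 0 0 0;1 0 0 0.0016 0 0 0;1 0 0 0.0016 0 0 0")

```text
time_s: 17.9
eef_pos: [0.6232, 0.1979, 0.2033]
eef_rot: [0.0, 0.348, 0.937, 0.0]
wrist_force: [-0.3, -0.6, -0.7]
opening: 0.179
grasp_force: 59.3
```

>>> servo_tool(series="-0.5 0 0 0 0 0 0;-0.5 0 0 0 0 0 0;-1 0 0 0 0 0 0;-1 0 0 0 0 0 0;-1 0 0 0 0 0 0;-1 0 0 0 0 0 0;-1 0 0 0 0 0 0;-1 0 0 0 0 0 0;-1 0 0 0 0 0 0;-1 0 0 0 0 0 0")

```text
time_s: 18.73
eef_pos: [0.6231, 0.1979, 0.2031]
eef_rot: [0.0, 0.348, 0.937, 0.0]
wrist_force: [-0.1, 0.1, 0.5]
opening: 1.001
grasp_force: 0.0
```

```bash
cat > chk.py <<'E'
from h import *
import sys
o=ctrl.get_obs(); print(o['wrist_force'].round(1),o['opening'])
for n in ('scene','top','wrist'):
    c=ctrl.camera(n); p=cloud(c,o); h=cv2.cvtColor(c['img'],cv2.COLOR_RGB2HSV)
    b=(cv2.inRange(h,(100,110,40),(128,255,255))>0)&(np.hypot(p[...,0]-.623,p[...,1]-.197)<.06)
    q=p[b]; print(n,[(lo,q[(q[:,2]>lo)&(q[:,2]<lo+.02)].mean(0).round(4).tolist()) for lo in (.16,.18,.2) if ((q[:,2]>lo)&(q[:,2]<lo+.02)).any()],'ztop',np.percentile(q[:,2],98).round(4) if len(q) else '')
    save(c,sys.argv[1]+n+'.png')
E
python3 chk.py r
```

```text
[-0.1  0.1  0.5] 1.000787134528289
scene [(0.16, [0.6278, 0.2016, 0.1705]), (0.18, [0.6282, 0.201, 0.1904]), (0.2, [0.6286, 0.1996, 0.2088])] ztop 0.262
top [(0.18, [0.6207, 0.1885, 0.194]), (0.2, [0.6207, 0.1881, 0.2029])] ztop 0.2834
wrist [(0.16, [0.616, 0.204, 0.1718]), (0.18, [0.616, 0.204, 0.1907]), (0.2, [0.616, 0.2038, 0.2108])] ztop 0.2577
```

Released and upright. I'll lift away, 150 mm straight up.

>>> servo_tool(series="-1 0 0 -0.01 0 0 0;-1 0 0 -0.03 0 0 0;-1 0 0 -0.05 0 0 0;-1 0 0 -0.08 0 0 0;-1 0 0 -0.11 0 0 0;-1 0 0 -0.14 0 0 0;-1 0 0 -0.15 0 0 0;-1 0 0 -0.15 0 0 0;-1 0 0 -0.15 0 0 0;-1 0 0 -0.15 0 0 0;-1 0 0 -0.15 0 0 0;-1 0 0 -0.15 0 0 0")

```text
time_s: 19.88
eef_pos: [0.6224, 0.1978, 0.3509]
eef_rot: [-0.001, 0.348, 0.937, -0.001]
wrist_force: [0.1, -0.5, 0.4]
opening: 1.001
grasp_force: 0.0
```

```bash
python3 chk.py s; python3 -c "
import cv2,numpy as np
cv2.imwrite('pics/fin.png',np.hstack([cv2.imread('pics/sscene.png')[100:300,130:400],cv2.imread('pics/swrist.png')[60:260,120:390]]))"
```

```text
[ 0.1 -0.5  0.4] 1.0007611534425866
scene [(0.16, [0.6278, 0.2016, 0.171]), (0.18, [0.6279, 0.2007, 0.1904]), (0.2, [0.628, 0.2014, 0.2104])] ztop 0.2316
top [(0.16, [0.6186, 0.1908, 0.1724]), (0.18, [0.6187, 0.1915, 0.1898]), (0.2, [0.6197, 0.1914, 0.2098])] ztop 0.3733
wrist [(0.16, [0.6153, 0.2039, 0.1739]), (0.18, [0.6151, 0.2037, 0.1916]), (0.2, [0.6155, 0.2042, 0.211])] ztop 0.4071
```

View pics/fin.png

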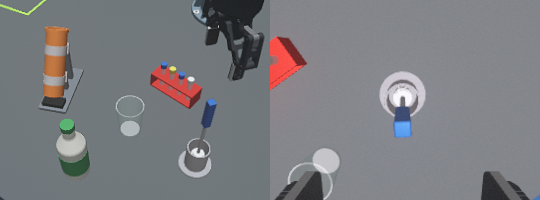

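The crops show the brush upright in its pot (210,112 and 403,110), the gripper clear of it, and the bystanders in place. I'm handing in.

```bash
python3 -c "
from bench import ctrl
print(ctrl.hand_in())"
```

```text
the job is handed in; nothing more can be done
None
```

I handed the job in at about 20 s of the 66 s; the hand-in returned no verdict. The brush pressed the piston three times (about 8–9 N each, always 118 mm deep) and was drawn up to 44 mm inside the mouth between presses. It now stands released and upright in its pot, and the beaker, rack and soap look undisturbed in the final picture.

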